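# Set the card trimmer's length stop to the yellow size

### The job

The next card dividers are for the box size marked by the yellow tab, so set the trimmer's length stop for them: with a fingertip, push the black stop along its rail to the yellow tab until it clicks into the slot there, without running on past it. Only push the stop, never grip it, and leave the two glasses, the card blanks and the folder where they are.

Things in the scene. Friction and masses are not known exactly. Their poses are not given: they have to be found in the camera images.
- trimmer: Fixed lever card trimmer, grey bed 310 mm deep (x) by 450 wide (y), top 26 mm above the table. Origin on the table, 100 mm nearer the robot than the rail; y axis along the rail (left at yaw 0), x away from the robot. The lowered blade lever lies on the right edge, y about -250 mm, up to 70 mm high, its grip 50 mm out in front of the bed.
- rail_mid (a point): Middle of the top of the bright aluminium rail, 46 mm above the table, at trimmer x +100 mm, y 0; axes as the trimmer's. Rail 36 mm wide (x), 320 long (y), with a black block, 47 mm high and 12 along y, at each end. In its top are four slots, 13 mm wide along y, at y = -90, -30, +30 and +90 mm.
- stop (a joint): Place of the black length stop on the rail (m), + along the trimmer's +y, 0 at the rail's middle, ends at -0.114 and +0.114. It starts between the two middle slots. Friction about 2 N. A sprung ball under it drops into a slot: within about 3 mm of its centre the stop snaps in by itself, so the push on it falls to nothing until the finger catches up; about 6 to 9 N pushes it out again. A slot not wanted may have to be pushed through.
- stop_top (a point): Middle of the top of the stop's block, 80 mm above the table; axes as the trimmer's. Block 52 mm across the rail (x), 44 along it (y): upright side faces 22 mm either way, from the rail to the top. On the robot's side a steel tongue 8 mm thick (y) reaches from 25 to 85 mm along -x, its top 58 mm and its foot 28 mm above the table.
- stop_mark (a point): Near the tip of the white pointer on the stop's far (+x) side, 40 mm from the block's middle and in line with it, 54 mm above the table. The stop is at a tab when this has the same y, in the trimmer's axes, as the tab's mark.
- yellow_mark (a point): Middle of the top of the yellow size tab, a fixed clip 26 mm (x) by 22 (y, along the rail), 10 thick, with an 18 mm lip on its far edge, on the ledge 40 mm beyond the rail's centre line. Its middle is exactly level with one of the four slots. Red, blue and green tabs of the same shape stand at the other three, in any order.
- glass_a: Clear cut-glass tumbler with a gilt band, 84 mm over the rim, 95 mm tall, standing loose on the trimmer's bed at its left front; origin under its middle.
- glass_b: The same kind of tumbler, standing loose on the table to the left of the trimmer; origin under its middle.
- card_stack: A loose stack of grey card blanks, 77 x 122 mm and 12 mm high, on the right front of the bed; origin under its middle.
- folder: A loose ivory-coloured flat folding stick 140 x 22 x 5 mm on the bed; origin under its middle, x along its length.

How it is judged:
By the outcome, as a careful person would: the job done as asked, in the order asked, and still so for the second after the job is handed in, with the robot touching nothing.
It also fails if it takes over 42 s, if anything falls off the work surface, if the arm or the gripper's body presses on something with over 40 N, if the wrist force passes 120 N, or if a joint passes its speed limit or range.

### The arm

A 7-joint arm with a two-finger parallel gripper is mounted at the origin on the work surface. World frame = base frame: x ahead of the robot, y to its left, z up, the work surface at z = 0. Lengths are in mm, angles in rad, forces in N, time in s.
With the tool pointing down it reaches from about 400 to 875 mm from the base axis. Payload 4.4 kg.
Tool frame: the origin (TCP) lies on the centre line of the jaws, within the pads' length; the fingertips stand ctrl.nose_length ahead of it and the grasp point (between the pads) lies 6 mm ahead of it (ctrl.nose_length is the distance from the TCP to the fingertips, in mm); z points along the fingers, y is the direction in which the jaws open and shut (so a half turn about z gives the same grasp; the last joint's range is limited). The gripper opens to 85 mm and grips with 20 to 120 N. Pads are 22 mm wide; open, the fingers measure 114 mm over their backs; the gripper's body (76 mm by 85 mm) begins 54 mm behind the grasp point. The pads swing forward as they close: fully open they stand 13 mm farther back than shut.
Start: joints at [1.219, 0.628, 0.038, 1.517, -0.027, 0.996, -0.02], TCP at [183.278, -623.64, 256.313] pointing down, gripper open.
Joint ranges: [-3.06, 3.06], [-0.37, 2.12], [-1.25, 1.32], [0.18, 2.47], [-1.1, 4.24], [0.23, 1.98], [-2.94, 2.94]. Speed limits (rad/s): [2.57, 2.57, 3.14, 3.14, 3.14, 3.14, 3.14].

### API

Orientations are given as [roll, pitch, yaw] about the fixed x, y, z axes, in that order (R = Rz(yaw) Ry(pitch) Rx(roll)).
In Python, from cell import ctrl, vision gives the robot as it stands. The module is installed in compiled form; this text tells all that it offers.
- The arm moves only by the shell command python3 -m inch 'ROWS'. ROWS is a JSON object of lists of equal length, an entry for each row: "travel": the shift along the tool's x, y, z in cm, a list of three; "twist": the turn about the tool's z in degrees; "fingers": the finger opening in cm, from 0 to 8.54. A call has exactly 10 rows; each row is the pose to reach, as a shift and turn from the pose commanded when the call began, along the tool's axes at that moment; what a row does not reach only later rows make up. A row lasts 1/12 s, in which the tool goes at most 41.7 mm and 7.16 degrees, less where a joint would pass 70% of its speed; a pose out of reach is approached as far as the arm can. A call with a gripper value outside its range is refused whole. The fingers move at their own pace and stop on an object; the grip force is fixed at half the most. Time passes only in rows, so rows that repeat a pose let the fingers close, or fill a call up. It gives the time, the measured TCP pose, the force and the opening at its end, in the units of the state.
- ctrl.read_state(): the state, without advancing time (a new reading comes with each control period).
- vision.get_image(name): name is "scene" or "top" or "wrist"; returns a dict with "frame" (420x560x3 uint8, red, green, blue), "fx", "fy", "cx", "cy" (pixels), "position" and "orientation" of the camera in the world. Camera axes: x right, y down, z forward; pixel columns grow to the right and rows downward; lengths in mm; the calibration is good to about 2 mm. A picture is of the moment at which its call begins. There is no depth.
- ctrl.finish_job(): hands the job in, once; it reports no verdict.
The state is a dict: "clock": time; "qpos": joint angles; "qd": joint speeds; "tau": joint torques, N m; "eef_pos": TCP position; "tool_rot": TCP orientation; "force": force on the tool from outside, world axes, zero at the start; "torque": the same for the moment, N m; "width": finger opening in mm.
Only numpy, scipy, OpenCV 4.12 (cv2) and the standard library are available. Lean on these libraries where they do the work, as an engineer would, in place of code of your own. Each camera call takes 0.05 s, during which the arm holds its last target.

## Working session

There is one attempt and no reset: what is moved stays moved. The work goes in short steps, Python scripts to look and compute and a shell command to move; the robot and the scene stay as the last step left them, time stands still between calls to the robot, and variables do not carry over. Pictures are saved under pics/ and viewed, and the job is handed in when it is done.

```bash
mkdir -p pics; cat > h.py <<'E'
import numpy as np,cv2
from cell import ctrl,vision
def snap(n,f):
    d=vision.get_image(n); cv2.imwrite(f'pics/{f}.png',d['frame'][:,:,::-1]); 
    import pickle; pickle.dump(d,open(f'pics/{f}.pkl','wb')); return d
E
python3 - <<'E'
from h import *
for n in ['scene','top','wrist']:
    d=snap(n,n+'0'); print(n,{k:v for k,v in d.items() if k!='frame'})
print(ctrl.read_state(),ctrl.nose_length)
E
```

```text
scene {'fx': 472.6881060363387, 'fy': 472.6881060363387, 'cx': 283.27110442406683, 'cy': 211.72735665469767, 'position': array([1155.83234802,   49.84757021,  638.8118353 ]), 'orientation': array([-2.27811411, -0.01597588,  1.53650577])}
top {'fx': 406.6127723110561, 'fy': 406.6127723110561, 'cx': 276.66916063581283, 'cy': 210.28968091172112, 'position': array([377.84563341,  96.6548472 , 925.0961141 ]), 'orientation': array([-2.97472881, -0.01342693, -1.57756646])}
wrist {'fx': 309.7716420827106, 'fy': 309.7716420827106, 'cx': 283.84369045087584, 'cy': 209.21523317876276, 'position': array([ 257.80027165, -601.67978999,  371.29504836]), 'orientation': array([ 2.82788358e+00,  1.76748185e-03, -1.28522678e+00])}
{'clock': 0.15, 'qpos': array([ 1.21921194,  0.62913259,  0.03844625,  1.51812719, -0.02697576,
        0.99631238, -0.01999393]), 'qd': array([-0.00061441, -0.00175647,  0.00109962, -0.00226269, -0.00049947,
        0.00045573,  0.00079213]), 'tau': array([ 2.41975526e-03, -5.63800335e+01,  1.22770976e+00, -1.93650699e+01,
        1.11396663e-02,  7.37139664e-03,  2.79635276e-05]), 'eef_pos': array([ 183.14502712, -623.20965049,  255.604533  ]), 'tool_rot': array([-3.14013122e+00,  2.58813972e-05,  2.85805651e-01]), 'force': array([-0.75430258,  0.30595557, -0.3682679 ]), 'torque': array([-0.02368923,  0.01539866,  0.01247399]), 'width': 85.66302145194163} 25.0
```

View pics/top0.png

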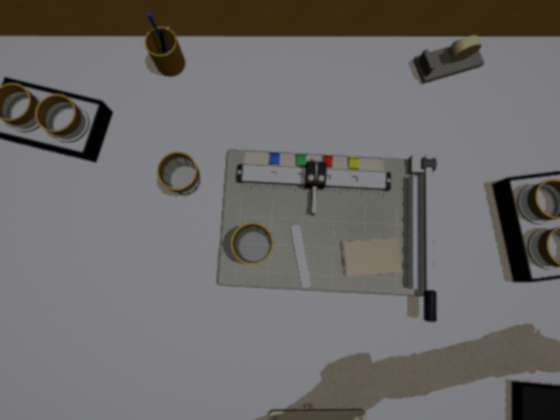

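View pics/scene0.png

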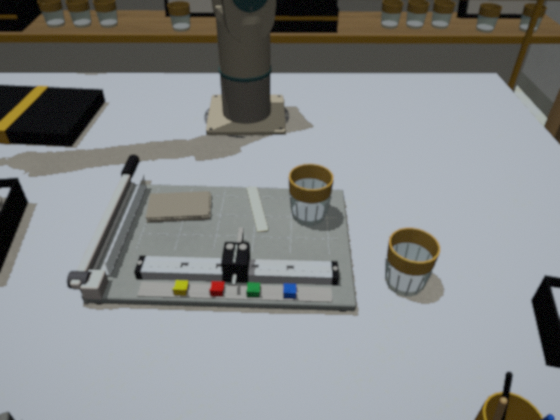

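Both pictures show the yellow tab at the right end: top (354,163), scene (181,287). The red slot lies between it and the stop, at top (316,175). I'll enlarge the crops to measure.

```bash
python3 - <<'E'
import cv2
a=cv2.imread('pics/top0.png')[140:300,210:440]
a=cv2.convertScaleAbs(a,alpha=1.5)
cv2.imwrite('pics/topc.png',cv2.resize(a[:65,10:190],None,fx=4.4,fy=4.4,interpolation=cv2.INTER_CUBIC))
a=cv2.imread('pics/scene0.png')[220:310,120:350]
cv2.imwrite('pics/scenec.png',cv2.resize(cv2.convertScaleAbs(a,alpha=1.5),None,fx=3.4,fy=3.4,interpolation=cv2.INTER_CUBIC))
E
```

```text
(no output)
```

View pics/topc.png

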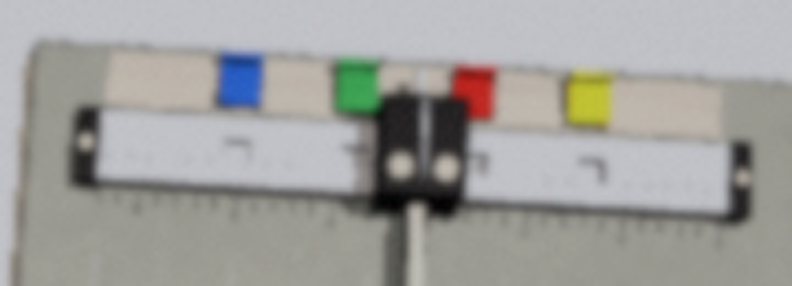

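View pics/scenec.png

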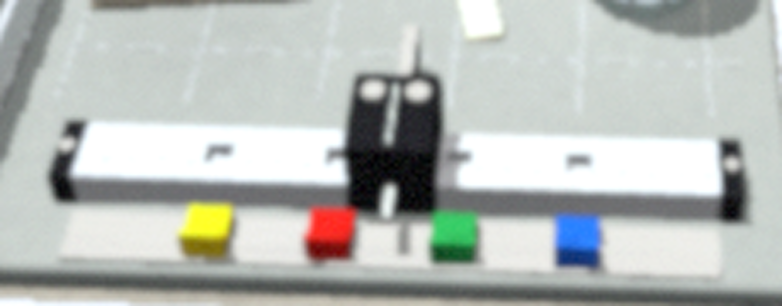

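```bash
cat >> h.py <<'E'
from scipy.spatial.transform import Rotation as R
def ray(d,px,py):
    r=R.from_euler('xyz',d['orientation']).apply([(px-d['cx'])/d['fx'],(py-d['cy'])/d['fy'],1]); return d['position'],r
def atz(d,px,py,z):
    p,r=ray(d,px,py); return p+r*(z-p[2])/r[2]
def proj(d,P):
    q=R.from_euler('xyz',d['orientation']).inv().apply(np.array(P)-d['position']); return d['cx']+d['fx']*q[...,0]/q[...,2],d['cy']+d['fy']*q[...,1]/q[...,2]
def tri(a,pa,b,pb):
    o1,r1=ray(a,*pa);o2,r2=ray(b,*pb)
    s=np.linalg.lstsq(np.c_[r1,-r2],o2-o1,rcond=None)[0]
    A=o1+r1*s[0];B=o2+r2*s[1];return (A+B)/2,np.linalg.norm(A-B)
E
python3 - <<'E'
from h import *; import pickle
np.set_printoptions(suppress=True,precision=1)
t=pickle.load(open('pics/top0.pkl','rb'));s=pickle.load(open('pics/scene0.pkl','rb'))
T=lambda u,v:(220+(u+.5)/4.4-.5,140+(v+.5)/4.4-.5)
S=lambda u,v:(120+(u+.5)/3.4-.5,220+(v+.5)/3.4-.5)
L=atz(t,*T(85,142),47);Rr=atz(t,*T(742,177),47);print('L,R',L,Rr,(L+Rr)/2,np.linalg.norm(L-Rr))
L=atz(s,*S(731,163),47);Rr=atz(s,*S(68,147),47);print('L,R scene',L,Rr,(L+Rr)/2,np.linalg.norm(L-Rr))
print('tri ends',tri(t,T(85,142),s,S(731,163)),tri(t,T(742,177),s,S(68,147)))
print('yel',tri(t,T(590,103),s,S(208,222)))
print('stopscrews',tri(t,T(400,165),s,S(418,90)),tri(t,T(447,168),s,S(373,89)))
for n,u,v in [('b',241,85),('g',357,89),('r',474,95),('y',590,103)]: print(n,atz(t,*T(u,v),46))
print('glass_a rim',atz(t,251,243,95),'card',atz(t,371,257,38))
print('folder ends',atz(t,296,226,31),atz(t,305,287,31))
E
```

```text
L,R [612.6 167.2  47. ] [ 593.3 -165.1   47. ] [603.   1.  47.] 332.78742835861334
L,R scene [611.4 165.2  47. ] [ 594.1 -165.6   47. ] [602.7  -0.2  47. ] 331.32702335601533
tri ends (array([612.2, 166.1,  48. ]), np.float64(2.0310107720219457)) (array([ 593.5, -165.6,   46.3]), np.float64(0.5938852261766752))
yel (array([635.3, -91.9,  36.4]), np.float64(0.4752599596801555))
stopscrews (array([591.5,  10.8,  81.2]), np.float64(1.3960101972657069)) (array([590. , -11.7,  80.8]), np.float64(0.6528170171480266))
b [642.5  88.2  46. ]
g [640.3  29.1  46. ]
r [636.9 -30.5  46. ]
y [632.5 -89.6  46. ]
glass_a rim [450.1 137.4  95. ] card [ 423.1 -121.    38. ]
folder ends [492.9  41.   31. ] [359.8  23.5  31. ]
```

The rail middle is at about (603, 0.5) with yaw about -0.055. The end blocks are 332 mm apart, which fits 320 + 12. The yellow tab is at local y of about -90, and the stop is near 0. I'll approach the stop's +y side from above with the fingers shut.

```bash
python3 -m inch '{"travel":[[2.5,-2.2,0],[5.5,-4.9,0],[8.5,-7.6,0],[11.5,-10.3,0],[14.5,-13,0],[17.5,-15.6,0],[20.5,-18.3,0],[23.5,-21,0],[26.5,-23.7,0],[29.5,-26.4,0]],"twist":[2,4,6,8,10,12,14,16,18,19.5],"fingers":[0,0,0,0,0,0,0,0,0,0]}'
```

```text
clock: 0.98
eef_pos: [392.5, -285.3, 256.3]
tool_rot: [-3.142, 0.0, -0.056]
force: [0.8, -0.6, 0.6]
width: -0.1
```

```bash
python3 -m inch '{"travel":[[2,-3.6,0],[4,-7.2,0],[6,-10.8,0],[8,-14.4,0],[10,-18,0],[12,-21.6,0],[14,-25.2,0],[16,-28.8,0],[18,-32.4,0],[19.4,-35.5,0]],"twist":[0,0,0,0,0,0,0,0,0,0],"fingers":[0,0,0,0,0,0,0,0,0,0]}'
python3 - <<'E'
from h import *
for n in ['scene','top','wrist']: d=snap(n,n+'1')
st=ctrl.read_state();print(st['eef_pos'],st['tool_rot'],st['force'])
E
```

```text
clock: 1.82
eef_pos: [606.4, 60.0, 256.1]
tool_rot: [-3.141, -0.001, -0.053]
force: [1.1, -0.5, 0.7]
width: -0.0
[605.42172154  60.89575674 255.5007226 ] [-3.13995662e+00  5.95269090e-04 -4.82689690e-02] [-1.59838574 -0.25048204  0.12679385]
```

View pics/wrist1.png

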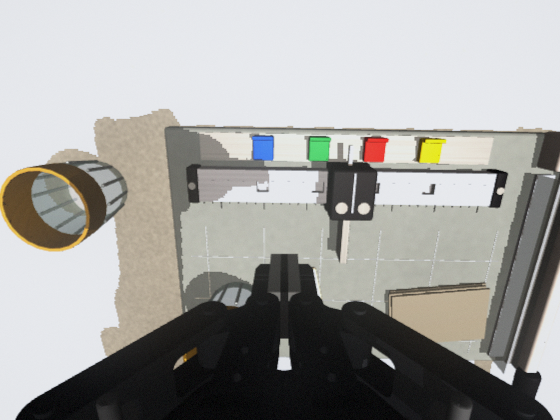

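View pics/scene1.png

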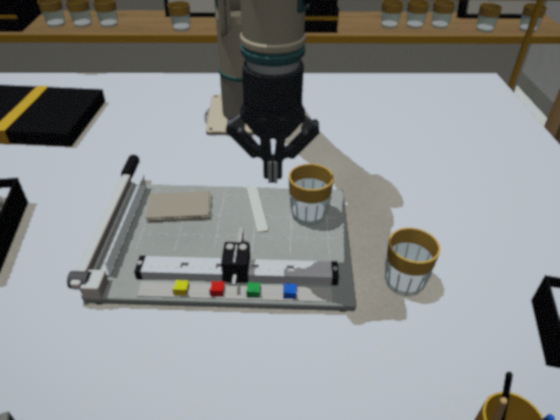

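The wrist view shows the stop at (351,185) and the yellow tab at (430,150), with the way down clear left of the stop. Going down so the tips sit about 58 mm high.

```bash
python3 -m inch '{"travel":[[0,0,2],[0,0,4.5],[0,0,7],[0,0,9.5],[0,0,12],[0,0,14],[0,0,15.5],[0,0,16.6],[0,0,17.2],[0,0,17.2]],"twist":[0,0,0,0,0,0,0,0,0,0],"fingers":[0,0,0,0,0,0,0,0,0,0]}'
python3 - <<'E'
from h import *
for n in ['scene','wrist']: d=snap(n,n+'2')
st=ctrl.read_state();print(st['eef_pos'],st['tool_rot'],st['force'])
a=cv2.imread('pics/scene2.png')[200:320,110:360];cv2.imwrite('pics/s2c.png',cv2.resize(a,None,fx=3.2,fy=3.2,interpolation=2))
E
```

```text
clock: 2.8
eef_pos: [604.1, 55.7, 83.3]
tool_rot: [3.141, 0.002, -0.056]
force: [-0.5, -1.0, 0.4]
width: 0.1
[605.34910891  56.27112062  84.94456141] [ 3.14149800e+00 -9.25632607e-04 -5.51010856e-02] [ 0.10081431  0.65053306 -0.06528354]
```

View pics/s2c.png

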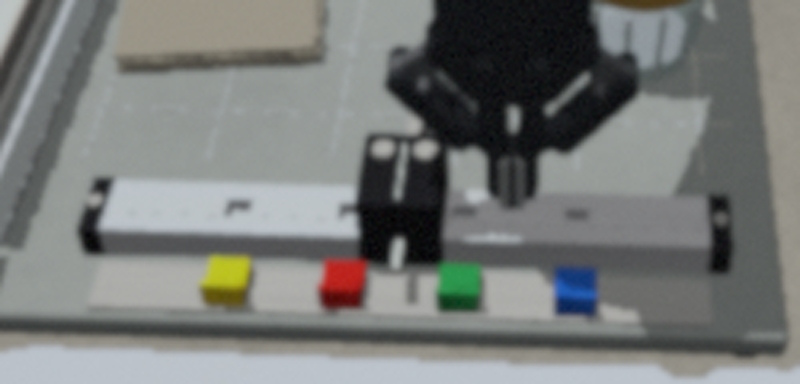

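View pics/wrist2.png

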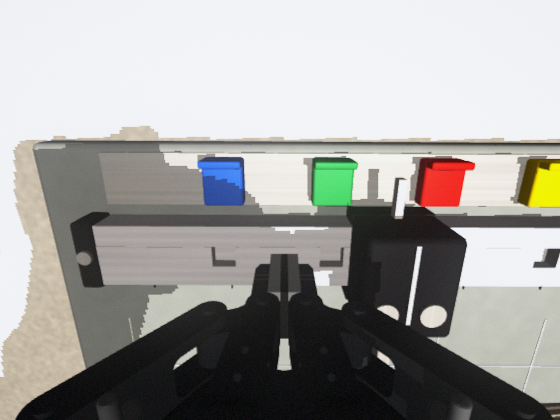

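The slim part of the finger is about 22 mm wide and stands left of the stop with a gap of about 20 mm. Nothing else is near it. Moving in.

```bash
python3 -m inch '{"travel":[[0,0.5,0],[0,1,0],[0,1.4,0],[0,1.6,0],[0,1.8,0],[0,2,0],[0,2.1,0],[0,2.2,0],[0,2.3,0],[0,2.4,0]],"twist":[0,0,0,0,0,0,0,0,0,0],"fingers":[0,0,0,0,0,0,0,0,0,0]}'
python3 - <<'E'
from h import *
d=snap('wrist','wrist3')
for i in range(3):
  st=ctrl.read_state();print(st['eef_pos'],st['force'])
E
```

```text
clock: 3.73
eef_pos: [603.7, 33.8, 84.3]
tool_rot: [-3.14, -0.0, -0.054]
force: [-0.8, 2.6, -0.4]
width: 0.3
[603.6860158   33.53712643  84.32604898] [0.15750487 1.74003535 0.0703583 ]
[603.6860158   33.53712643  84.32604898] [0.15750487 1.74003535 0.0703583 ]
[603.6860158   33.53712643  84.32604898] [0.15750487 1.74003535 0.0703583 ]
```

View pics/wrist3.png

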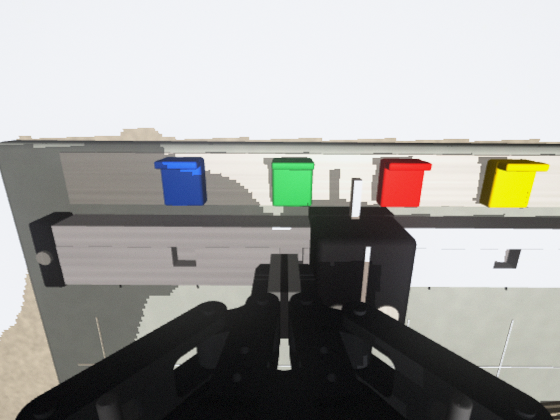

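Contact at about 2 N, which matches the friction figure. Pushing on through the red slot slowly.

```bash
python3 -m inch '{"travel":[[0,0.3,0],[0,0.6,0],[0,0.9,0],[0,1.2,0],[0,1.5,0],[0,1.8,0],[0,2.1,0],[0,2.4,0],[0,2.6,0],[0,2.8,0]],"twist":[0,0,0,0,0,0,0,0,0,0],"fingers":[0,0,0,0,0,0,0,0,0,0]}'
python3 -m inch '{"travel":[[0,0.1,0],[0,0.2,0],[0,0.3,0],[0,0.4,0],[0,0.5,0],[0,0.6,0],[0,0.6,0],[0,0.6,0],[0,0.6,0],[0,0.6,0]],"twist":[0,0,0,0,0,0,0,0,0,0],"fingers":[0,0,0,0,0,0,0,0,0,0]}'
```

```text
clock: 4.62
eef_pos: [602.2, 5.7, 84.4]
tool_rot: [-3.14, -0.0, -0.054]
force: [-0.3, 6.3, 0.1]
width: 0.0
clock: 5.45
eef_pos: [601.7, -1.4, 84.3]
tool_rot: [3.141, 0.0, -0.055]
force: [-0.9, 3.7, 0.2]
width: 0.1
```

```bash
python3 -m inch '{"travel":[[0,0.3,0],[0,0.6,0],[0,0.9,0],[0,1.2,0],[0,1.5,0],[0,1.8,0],[0,2.1,0],[0,2.4,0],[0,2.5,0],[0,2.5,0]],"twist":[0,0,0,0,0,0,0,0,0,0],"fingers":[0,0,0,0,0,0,0,0,0,0]}'
python3 - <<'E'
from h import *
for n in ['scene','wrist']: d=snap(n,n+'4')
st=ctrl.read_state();print(st['eef_pos'],st['tool_rot'],st['force'])
a=cv2.imread('pics/scene4.png')[220:310,120:350];cv2.imwrite('pics/s4c.png',cv2.resize(a,None,fx=3.4,fy=3.4,interpolation=2))
E
```

```text
clock: 6.28
eef_pos: [600.4, -27.3, 84.3]
tool_rot: [3.141, -0.0, -0.055]
force: [-0.6, 0.2, -0.3]
width: -0.0
[600.78332752 -27.2333198   84.37237766] [ 3.14048914e+00 -8.95878371e-04 -5.51677391e-02] [-0.96129658 -0.67678945  0.22864168]
```

View pics/s4c.png

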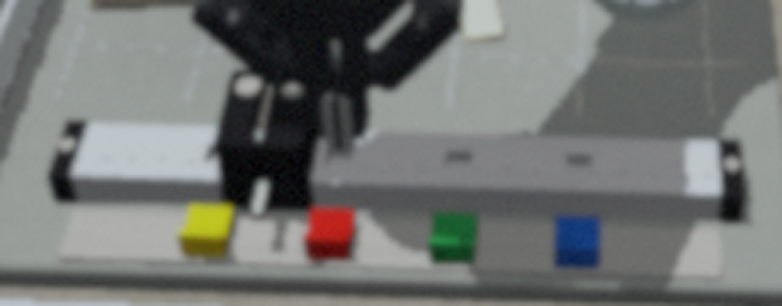

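View pics/wrist4.png

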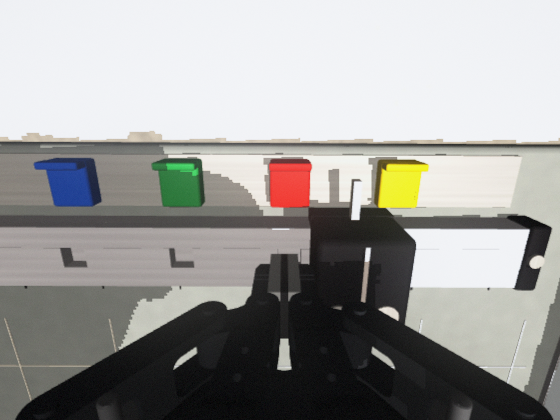

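```bash
python3 - <<'E'
from h import *; import pickle
np.set_printoptions(suppress=True,precision=1)
s=pickle.load(open('pics/scene4.pkl','rb'));w=pickle.load(open('pics/wrist4.pkl','rb'))
S=lambda u,v:(120+(u+.5)/3.4-.5,220+(v+.5)/3.4-.5)
loc=lambda p:R.from_euler('z',.055).apply(np.array(p)-[602.8,.5,0])
a=atz(s,*S(247,87),80);b=atz(s,*S(291,89),80);print('scene stop',loc((a+b)/2))
print('scene yel',loc(atz(s,*S(208,222),36.4)),'red',loc(atz(s,*S(330,226),36.4)),'ptr',loc(atz(s,*S(261,195),54)))
print('wrist ptr',loc(atz(w,356,185,54)),'yel',loc(atz(w,399,187,36.4)),'red',loc(atz(w,290,187,36.4)),loc(atz(w,180,187,36.4)))
print('wrist block left top edge',loc(atz(w,310,220,80)),loc(atz(w,408,240,80)))
print('tcp',loc([600.4,-27.3,84]))
E
```

```text
scene stop [-11.8 -64.4  80. ]
scene yel [ 37.6 -90.7  36.4] red [ 38.1 -31.3  36.4] ptr [ 34.9 -63.5  54. ]
wrist ptr [ 42.1 -63.5  54. ] yel [ 36.7 -91.2  36.4] red [ 36.8 -31.9  36.4] [36.8 27.8 36.4]
wrist block left top edge [ 33.5 -39.3  80. ] [ 24.5 -80.9  80. ]
tcp [ -0.9 -27.9  84. ]
```

The wrist and scene views agree: the stop is at about -63.7 and the yellow tab at about -90.7, so about 27 mm remains and the snap should come after about 24 mm. I'll push 21 mm, then creep.

```bash
python3 -m inch '{"travel":[[0,0.3,0],[0,0.6,0],[0,0.9,0],[0,1.2,0],[0,1.5,0],[0,1.7,0],[0,1.85,0],[0,1.95,0],[0,2.05,0],[0,2.1,0]],"twist":[0,0,0,0,0,0,0,0,0,0],"fingers":[0,0,0,0,0,0,0,0,0,0]}'
python3 -m inch '{"travel":[[0,0.02,0],[0,0.04,0],[0,0.06,0],[0,0.08,0],[0,0.1,0],[0,0.12,0],[0,0.14,0],[0,0.16,0],[0,0.18,0],[0,0.2,0]],"twist":[0,0,0,0,0,0,0,0,0,0],"fingers":[0,0,0,0,0,0,0,0,0,0]}'
python3 - <<'E'
from h import *
for n in ['scene','wrist']: d=snap(n,n+'5')
st=ctrl.read_state();print(st['eef_pos'],st['force'])
a=cv2.imread('pics/wrist5.png')[130:330,230:480];cv2.imwrite('pics/w5c.png',cv2.resize(a,None,fx=3,fy=3,interpolation=2))
E
```

```text
clock: 7.22
eef_pos: [599.5, -47.6, 84.4]
tool_rot: [3.141, -0.001, -0.055]
force: [0.9, 1.2, 0.6]
width: 0.1
clock: 8.05
eef_pos: [599.0, -49.4, 84.3]
tool_rot: [3.141, 0.0, -0.055]
force: [1.3, 0.4, 0.4]
width: 0.2
[598.85600293 -49.59754596  84.18222082] [ 1.08402664 -0.43810274 -0.79142485]
```

View pics/w5c.png

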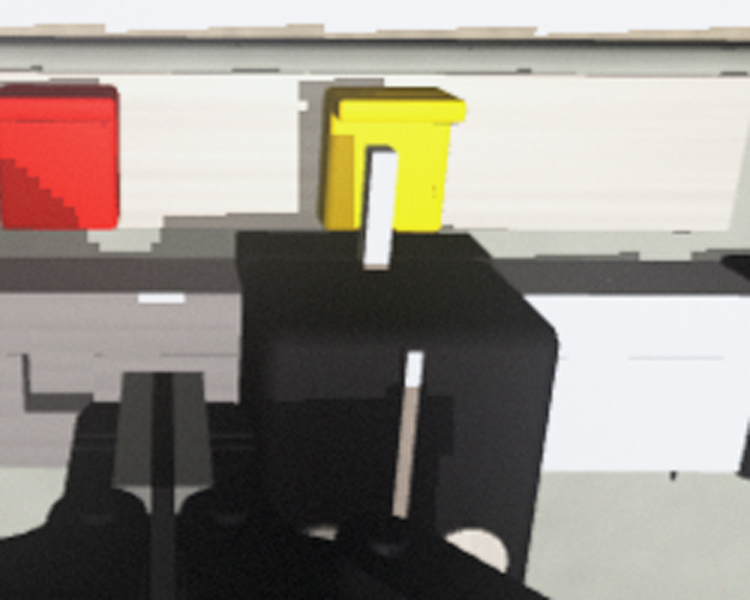

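```bash
python3 - <<'E'
from h import *; import pickle
np.set_printoptions(suppress=True,precision=1)
w=pickle.load(open('pics/wrist5.pkl','rb'));s=pickle.load(open('pics/scene5.pkl','rb'))
loc=lambda p:R.from_euler('z',.055).apply(np.array(p)-[602.8,.5,0])
W=lambda u,v:(230+(u+.5)/3-.5,130+(v+.5)/3-.5)
print(loc(atz(w,*W(381,165),54)),'yel',loc(atz(w,*W(384,210),36.4)),loc([599,-49.5,84]))
print('red right edge',loc(atz(w,*W(119,210),36.4)),'yel edges',loc(atz(w,*W(321,225),36.4)),loc(atz(w,*W(442,225),36.4)))
a=s['frame'][220:310,120:350,::-1];cv2.imwrite('pics/s5c.png',cv2.resize(a,None,fx=3.4,fy=3.4,interpolation=2))
a=cv2.imread('pics/wrist4.png')[130:330,230:480];cv2.imwrite('pics/w4c.png',cv2.resize(a,None,fx=3,fy=3,interpolation=2))
E
```

```text
[ 41.8 -86.   54. ] yel [ 29.2 -91.5  36.4] [ -1.  -50.1  84. ]
red right edge [ 29.2 -42.9  36.4] yel edges [ 26.3 -80.1  36.4] [  26.3 -102.4   36.4]
```

View pics/w4c.png

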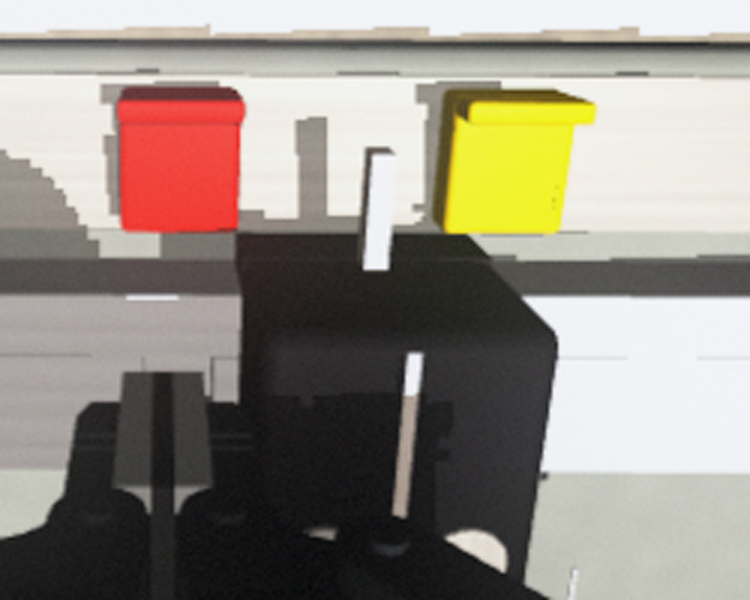

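View pics/s5c.png

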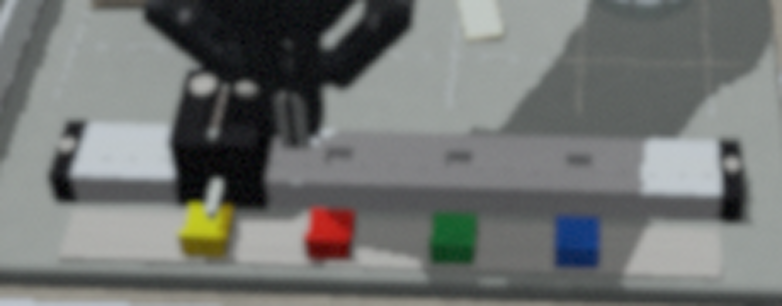

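Not snapped yet: the block sits the same relative to the finger, with the pointer at about -86 and the tab at about -91. Creeping about 1 mm per call and watching for the block to jump ahead in the wrist image.

```bash
cat > chk.py <<'E'
from h import *; import sys,pickle
ref=pickle.load(open('pics/wrist5.pkl','rb'))['frame'][178:325,300:420]
d=snap('wrist',sys.argv[1]);m=[]
for name,(r0,r1,c0,c1) in {'slit':(245,305,355,375),'right':(240,320,395,425)}.items():
    T=pickle.load(open('pics/wrist5.pkl','rb'))['frame'][r0:r1,c0:c1]
    q=cv2.matchTemplate(d['frame'][r0:r1,c0-20:c1+20],T,cv2.TM_CCOEFF_NORMED)
    print(name,'shift px',int(q.argmax())-20,round(float(q.max()),3))
st=ctrl.read_state();print(st['clock'],st['eef_pos'].round(1),st['force'].round(1))
E
python3 -m inch '{"travel":[[0,0.02,0],[0,0.04,0],[0,0.06,0],[0,0.08,0],[0,0.1,0],[0,0.1,0],[0,0.1,0],[0,0.1,0],[0,0.1,0],[0,0.1,0]],"twist":[0,0,0,0,0,0,0,0,0,0],"fingers":[0,0,0,0,0,0,0,0,0,0]}'; python3 chk.py w6
```

```text
clock: 8.98
eef_pos: [599.1, -50.2, 84.3]
tool_rot: [3.142, -0.0, -0.055]
force: [0.7, 0.1, -0.7]
width: -0.2
slit shift px 9 0.936
right shift px 9 0.995
9.0333 [599.1 -50.1  84.3] [0.3 0.5 0.5]
```

```bash
python3 - <<'E'
import cv2
a=cv2.imread('pics/w6.png')[130:330,230:480];cv2.imwrite('pics/w6c.png',cv2.resize(a,None,fx=3,fy=3,interpolation=2))
E
```

```text
(no output)
```

View pics/w6c.png

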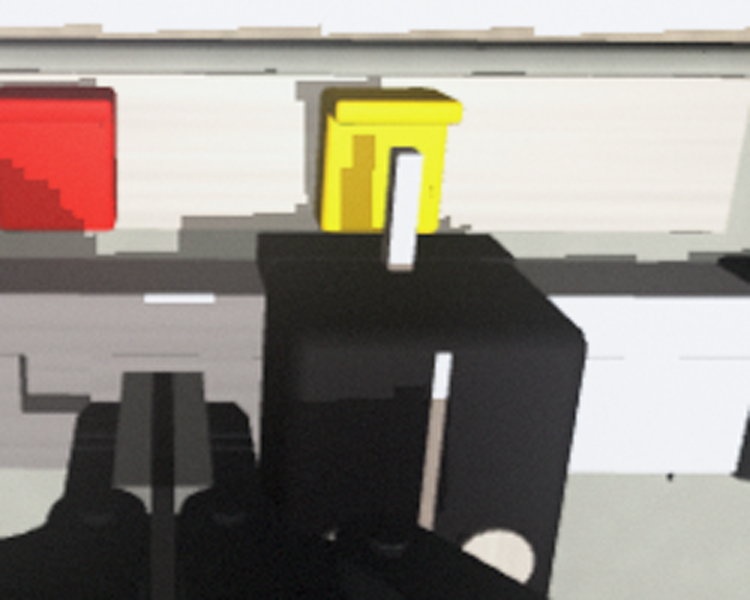

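The stop jumped ahead by about 4 mm and stands clear of the finger, so it has clicked in. Backing off and up, then checking.

```bash
python3 -m inch '{"travel":[[0,-0.5,0],[0,-1.2,0],[0,-2,0],[0,-2,-1],[0,-2,-3],[0,-2,-6],[0,-2,-9],[0,-2,-12],[0,-2,-14],[0,-2,-14]],"twist":[0,0,0,0,0,0,0,0,0,0],"fingers":[0,0,0,0,0,0,0,0,0,0]}'
python3 - <<'E'
from h import *
np.set_printoptions(suppress=True,precision=1)
for n in ['scene','wrist']: snap(n,n+'7')
a=cv2.imread('pics/scene7.png');cv2.imwrite('pics/s7c.png',cv2.resize(a[140:310,70:450],None,fx=2.1,fy=2.1,interpolation=2))
E
```

```text
clock: 9.87
eef_pos: [603.1, -29.9, 230.1]
tool_rot: [-3.141, -0.01, -0.054]
force: [-0.3, 0.1, 0.4]
width: 0.1
```

View pics/s7c.png

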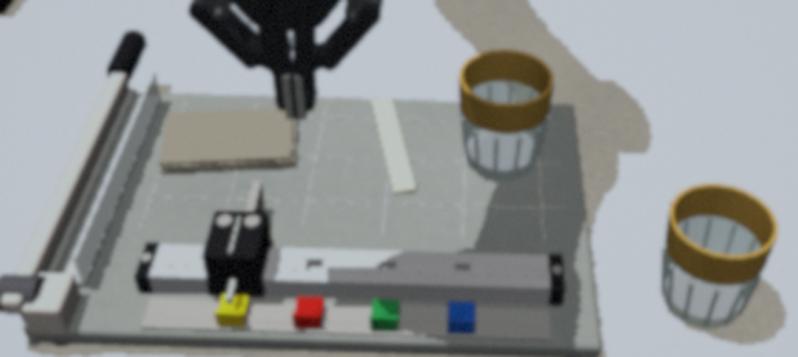

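View pics/wrist7.png

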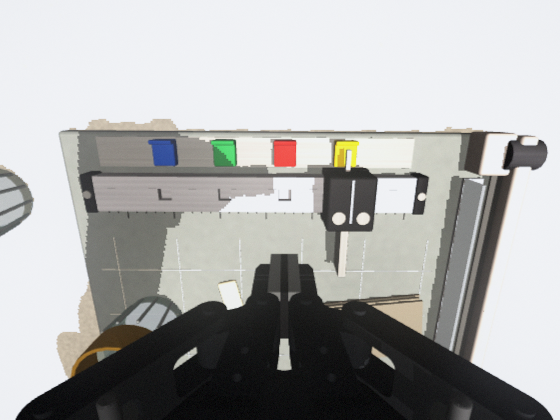

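```bash
python3 - <<'E'
from h import *; import pickle
np.set_printoptions(suppress=True,precision=1)
w=pickle.load(open('pics/wrist7.pkl','rb'));s=pickle.load(open('pics/scene7.pkl','rb'))
loc=lambda p:R.from_euler('z',.055).apply(np.array(p)-[602.8,.5,0])
print('wrist: ptr',loc(atz(w,348,158,54)),'yel',loc(atz(w,345.5,160,36.4)),'red',loc(atz(w,285,155,36.4)),'screws',loc(atz(w,351,218,80)))
print('scene: screws',loc(atz(s,70+238.5/2.1,140+220/2.1,80)))
st=ctrl.read_state();print(st['force'],st['clock'])
ctrl.finish_job()
E
```

```text
wrist: ptr [ 35.9 -90.8  54. ] yel [ 31.4 -92.1  36.4] red [ 36.3 -32.1  36.4] screws [-14.3 -91.6  80. ]
scene: screws [-12.7 -90.   80. ]
[-0.5 -0.3  0.1] 9.9667
the job is handed in; nothing more can be done
```

The stop is in the slot at the yellow tab, and I handed the job in at about 10 s. I pushed its left face with the shut fingertips, through the red slot, then crept the last few millimetres until it snapped in. I never gripped it.

**Click:** in the last creep the stop jumped about 4 mm ahead of the finger. I stopped pushing there and backed off. The force then read near zero, and the arm was clear of everything.

**Final position:** the stop measured -90.0 to -91.6 mm along the rail, against -90.7 to -92.1 mm for the yellow tab. The nominal slot is at -90 mm. The spread is within the roughly 2 mm camera calibration.

**Other objects:** the glasses, card blanks and folder look unmoved in the final pictures. I checked them by eye only and did not measure them again.

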